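# Close up the jewellery display case

### The job

Close up the jewellery display case: first fold its upright earring panel down flat into the case, then swing the glass lid fully shut over it. Only push with the fingers, gently: do not let the lid slam, and do not take the panel or the lid between the fingers. Do not lift anything; the case and the other things on the bench stay where they are.

Things in the scene. Friction and masses are not known exactly. Their poses are not given: they have to be found in the camera images.
- display_case: shallow white display case with glass lid, loose on the bench (about 2 kg, slides if shoved): 224 (its x) x 340 mm (its y), walls 12 mm thick, their top edge 45 mm above the bench; a ring pad lies inside. Origin under its middle; +x to the side with the lid's hinge (to the robot's left, within 0.35 rad), +z up.
- display_case_lid (a joint): angle of the glass lid: 0 = shut flat on the walls, pi/2 = upright, at most 1.66. At first 1.36 to 1.62. Stiff friction hinges: it stays wherever it is left, needs 1 to 4 N at its free edge to swing down and does not fall by itself.
- lid_hinge (a point): middle of the lid's hinge axis, at (108, 0, 46) mm in the case's frame; the axis runs along the case's y. Frame turns with the lid, parallel to the case's when shut: the lid reaches 220 mm from here along -x, is 340 mm wide (y +-170) and 12 mm thick (z 0 to 12 mm, outer face at +12). White frame 22 mm wide round glass set 2.5 mm lower.
- lid_rim (a point): middle of the outer face of the lid's free edge strip, 209 mm from the hinge axis: the place to push the lid. Frame as lid_hinge.
- panel (a joint): angle of the earring panel: 0 = folded flat inside the case, its upper face 43 mm above the bench, just below the wall tops; pi/2 = upright; stops at 1.75. At first 1.35 to 1.72. Stiff friction hinge: it stays where it is left; 1 to 3 N at its free edge folds it down. The lid cannot shut while it stands.
- panel_hinge (a point): middle of the panel's hinge axis, inside the wall opposite the lid's hinge, at (-93, 0, 40) mm in the case's frame, axis along its y. Frame turns with the panel, parallel to the case's when folded: the panel reaches 168 mm from here along +x, is 292 mm wide and 6 mm thick (z +-3). Grey felt, white frame; stud earrings on -z, which looks at the lid when upright. Push its plain +z face.
- panel_edge (a point): middle of the panel's free edge, 168 mm from its hinge axis, mid-thickness. Frame as panel_hinge.
- gem_jar_a: small clear screw-top gem jar, 29 mm across, 18 mm high, standing on the bench beside the panel side of the case; origin under its centre. Loose bystander.
- gem_jar_b: second gem jar like the first, 29 mm across, 18 mm high, next to it; origin under its centre. Loose bystander.
- ring_box: closed white leatherette ring box, 50 x 50 x 34 mm, beside the panel side of the case; origin under its centre. Loose bystander.
- loupe: folded jeweller's loupe, 27 x 42 x 13 mm, on the bench behind the lid; origin under its centre. Loose bystander.
- tweezers: steel tweezers, 10 x 126 x 7 mm, on the bench behind the lid; origin under its centre. Loose bystander.
- hammer: chasing hammer with wooden handle, 63 x 213 x 26 mm, lying on the bench to the left of the case, beyond the lid; origin under its centre. Loose bystander.

How it is judged (in metres and radians):
On the way, in this order (a step that is already met when the one before it is completed fails the run):
1. the panel is folded down flat while the lid still stands open (value of joint panel below 0.06 rad and value of joint display_case_lid above 1 rad), for 0.2 s.
2. the lid is shut over the folded panel (value of joint display_case_lid below 0.03 rad and value of joint panel below 0.06 rad), for 0.2 s.
At the end, for the whole second after the job is handed in: The panel lies folded down (within 0.06 rad of flat), the lid is shut (within 0.03 rad, about 6 mm at its edge) and at rest, the case stands level within 20 mm of where it was, and the bystanders are within 20 mm of where they were (all of step 2 and distance of each of display_case, gem_jar_a, gem_jar_b, ring_box, loupe, tweezers, hammer from where it was at the start of the episode below 0.02 m and angle between display_case's own z axis and vertical below 0.05 rad and linear speed of display_case below 0.02 m/s and velocity of joint display_case_lid between -0.05 and 0.05 rad/s); the robot touches nothing.
It fails at once if the lid is slammed (swings shut faster than 2.5 rad/s) (velocity of joint display_case_lid below -2.5 rad/s).
It fails at once if the case, panel or lid is pressed harder than 60 N with the fingers, or pushed with the arm or the gripper's body (over 15 N) instead of the fingers (contact force between the arm and display_case above 15 N or contact force between the fingers and display_case above 60 N).
It fails at once if the panel or the lid is taken between the fingers ((x of the grasp point in the frame of panel_hinge between 0.004 and 0.166 m and y of the grasp point in the frame of panel_hinge between -0.144 and 0.144 m and z of the grasp point in the frame of panel_hinge between -0.003 and 0.003 m) or (x of the grasp point in the frame of lid_hinge between -0.219 and -0.004 m and y of the grasp point in the frame of lid_hinge between -0.168 and 0.168 m and z of the grasp point in the frame of lid_hinge between 0.002 and 0.01 m)).
It fails at once if the case is lifted, tipped or shoved more than 20 mm (height (world z) of display_case above 0.015 m or angle between display_case's own z axis and vertical above 0.1 rad or distance of display_case from where it was at the start of the episode above 0.02 m).
It fails at once if a bystander is moved more than 20 mm (distance of any of gem_jar_a, gem_jar_b, ring_box, loupe, tweezers, hammer from where it was at the start of the episode above 0.02 m).
It also fails if it takes over 58 s, if anything falls off the work surface, if the arm or the gripper's body presses on something with over 40 N, if the wrist force passes 120 N, or if a joint passes its speed limit or range.

### The arm

A 6-joint arm with a two-finger parallel gripper is mounted at the origin on a cart in front of the work surface, level with it; the furniture and walls round the work are solid. World frame = base frame: x ahead of the robot, y to its left, z up, the work surface at z = 0. Lengths are in mm, angles in rad, forces in N, time in s.
With the tool pointing down it reaches from about 325 to 1000 mm from the base axis. Payload 5.1 kg.
Tool frame: the origin (TCP) lies on the centre line of the jaws, within the pads' length; the fingertips stand ahead of it and the grasp point (between the pads) lies 8 mm behind it (tip_extent is the z of the fingertips in the tool frame, in mm); z points along the fingers, x is the direction in which the jaws open and shut, and the axes are right-handed (so a half turn about z gives the same grasp; the last joint's range is limited). The gripper opens to 85 mm and grips with 20 to 120 N. Pads are 22 mm wide; open, the fingers measure 114 mm over their backs; the gripper's body (76 mm by 85 mm) begins 54 mm behind the grasp point. The pads swing forward as they close: fully open they stand 13 mm farther back than shut.
Start: joints at [-1.376, 0.124, 1.65, -0, 1.367, -0.083], TCP at [178.224, -625.077, 242.322] pointing down, gripper open.
Joint ranges: [-2.61, 2.61], [-1.02, 2.33], [0.03, 2.71], [-1.35, 4.49], [0.32, 2.68], [-2.91, 2.91]. Speed limits (rad/s): [2.57, 2.57, 3.14, 3.14, 3.14, 3.14].

### API

Orientations are given as a unit quaternion [w, x, y, z].
In Python, from workcell import get_obs, snapshot, job_done, tip_extent gives the robot as it stands.
- The arm moves only by the tool drive_tool, never from a script. Its argument "series" is a list of rows, each an object with "dp": the shift along the tool's x, y, z in cm, a list of three; "turn": the turn about the tool's z in degrees. In form: [{"dp": [tx, ty, tz], "turn": turn}, ...]. A call has 1 to 5 rows; each row shifts and turns the pose as measured when the row begins, along the tool's axes as they then stand; what a row does not reach is not made up. A row lasts 1/10 s, in which the tool goes at most 50 mm and 8.59 degrees, less where a joint would pass 70% of its speed; a pose out of reach is approached as far as the arm can. A call is refused whole if a number of a shift passes 5 or a number of a turn 8.59, either way. A call with a gripper value outside its range is refused whole. "fingers" is the closure, from 0 (fully open) to 1 (shut), set as the call begins (left out, the last holds). The fingers move at their own pace and stop on an object; "force" is the grip in N (left out, the last holds). Time passes only in rows, so rows that do not move let the fingers close. It gives the time, the measured TCP pose, the force and the opening at its end, in the units of the state.
- get_obs(): the state, without advancing time (a new reading comes with each control period).
- snapshot(name): name is "side" or "top"; returns a dict with "color" (384x512x3 uint8, blue, green, red), "fovy" (degrees; the focal length in pixels is half the picture's height over the tangent of half this angle, whatever the lens; pixels are square), "cx", "cy" (the principal point, pixels), "extrinsics" (4x4, takes a point from world to camera coordinates). Camera axes: x right, y down, z forward; pixel columns grow to the right and rows downward; lengths in mm; the calibration is good to about 2 mm. A picture is of the moment at which its call begins. There is no depth.
- job_done(): hands the job in, once; it reports no verdict.
The state is a dict: "clock": time; "q": joint angles; "dq": joint speeds; "joint_torque": joint torques, N m; "tcp_pos": TCP position; "tcp_rot": TCP orientation; "ft_force": force on the tool from outside, world axes, zero at the start; "torque": the same for the moment, N m; "grip_width": opening from 0.0 (shut) to 1.0 (fully open).
Only numpy, scipy, OpenCV 4.12 (cv2) and the standard library are available. Lean on these libraries where they do the work, as an engineer would, in place of code of your own. Each camera call takes 0.05 s, during which the arm holds its last target. There are 200 camera calls.

## Working session

There is one attempt and no reset: what is moved stays moved. The work goes in short steps, Python scripts to look and compute and a tool call to move; the robot and the scene stay as the last step left them, time stands still between calls to the robot, and variables do not carry over. Pictures are saved under pics/ and viewed, about 8 in all and at most 12, crops included, and the job is handed in when it is done.

Besides the shell and the picture viewer there is one more tool, called after "Call:" as a command line: name --argument value ..., lists and objects as JSON in quotes. drive_tool: Moves the arm, as the interface text tells. Its arguments: {"type":"object","properties":{"series":{"type":"array"},"fingers":{"type":"number"},"force":{"type":"number"}},"required":["series"]}

```bash
mkdir -p pics; cat > h.py <<'E'
import numpy as np, cv2
from workcell import *
def K(s):
    f=s["color"].shape[0]/2/np.tan(np.radians(s["fovy"])/2); return f,s["cx"],s["cy"]
def proj(s,P):
    P=np.atleast_2d(P); E=np.array(s["extrinsics"]); c=P@E[:3,:3].T+E[:3,3]; f,cx,cy=K(s)
    return np.c_[cx+f*c[:,0]/c[:,2], cy+f*c[:,1]/c[:,2]]
def ray(s,u,v,z):
    E=np.array(s["extrinsics"]); f,cx,cy=K(s); R=E[:3,:3]; o=-R.T@E[:3,3]
    d=R.T@np.array([(u-cx)/f,(v-cy)/f,1]); return o+d*(z-o[2])/d[2]
E
python3 - <<'E'
from h import *
for n in("side","top"):
    s=snapshot(n); cv2.imwrite(f"pics/{n}0.png",cv2.resize(s["color"],(800,600),interpolation=cv2.INTER_CUBIC))
    E=np.array(s["extrinsics"]); print(n,-E[:3,:3].T@E[:3,3],E[2,:3],K(s))
o=get_obs();print({k:np.round(v,3) for k,v in o.items()}); print(tip_extent() if callable(tip_extent) else tip_extent)
E
```

```text
side [ 314.12878312 -684.76026185  901.32397035] [ 0.20224884  0.61556679 -0.76169084] (np.float64(488.4389172310944), 257.0107792906367, 190.87622038691896)
top [352.39124639 -40.12199376 951.73178525] [ 0.21048654  0.01794366 -0.97743206] (np.float64(352.32113605198816), 257.0548764762288, 186.47503599135794)
{'clock': np.float64(0.1), 'q': array([-1.376,  0.124,  1.652,  0.   ,  1.368, -0.083]), 'dq': array([ 0.   , -0.002, -0.002, -0.002,  0.   ,  0.001]), 'joint_torque': array([ 0.0000e+00, -4.2493e+01, -3.6665e+01, -0.0000e+00,  4.0000e-03,
       -0.0000e+00]), 'tcp_pos': array([ 178.112, -624.569,  241.174]), 'tcp_rot': array([-0.001,  0.798, -0.602, -0.001]), 'ft_force': array([ 0.507,  1.355, -0.012]), 'torque': array([-0.038, -0.005,  0.035]), 'grip_width': np.float64(0.999)}
11.0
```

View pics/side0.png

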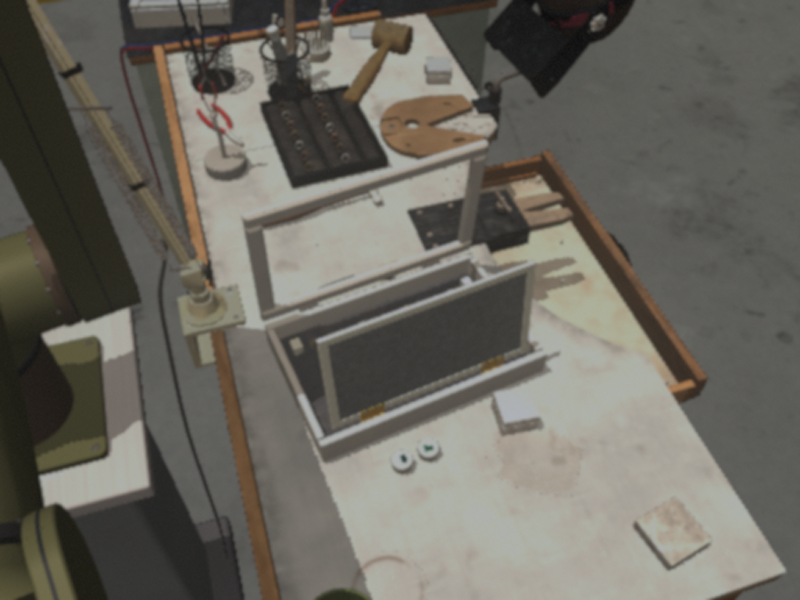

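View pics/top0.png

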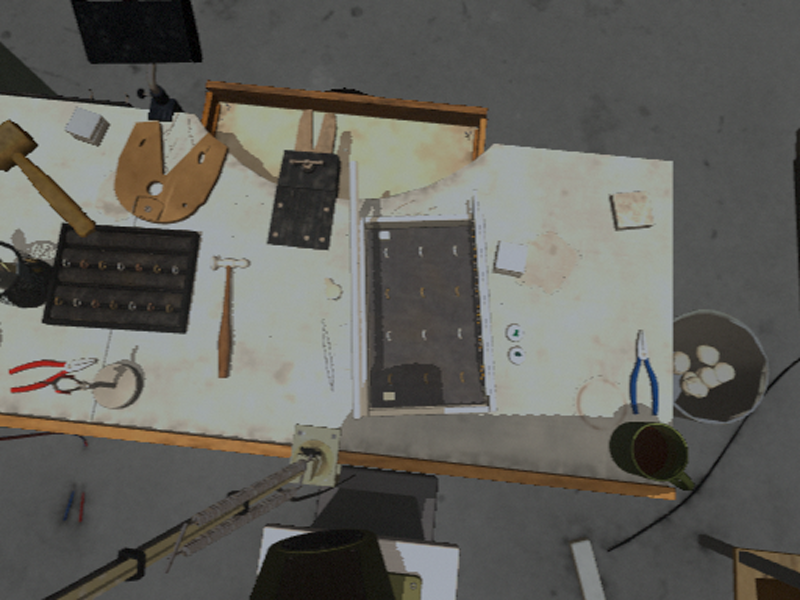

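The side view shows the panel corners at about (318,340), (535,263), (530,350) and (330,425). The lid's top corners are at (245,218) and (487,145), and the jars are at (402,460) and (428,448). In the top view the case spans about (355..490, 215..412). I'll fit the model to these points.

```bash
cat >> h.py <<'E'
from scipy.optimize import least_squares
def lidp(r,y,z,t): return [108-r*np.cos(t)+z*np.sin(t), y, 46+r*np.sin(t)+z*np.cos(t)]
def panp(r,y,z,t): return [-93+r*np.cos(t)-z*np.sin(t), y, 40+r*np.sin(t)+z*np.cos(t)]
def W(p,c):
    c=np.atleast_2d(c); a=p[2]; return np.c_[p[0]+np.cos(a)*c[:,0]-np.sin(a)*c[:,1], p[1]+np.sin(a)*c[:,0]+np.cos(a)*c[:,1], c[:,2]]
def overlay(s,p,fn,box,sc):
    im=s["color"].copy(); x0,y0,x1,y1=box; im=cv2.resize(im[y0:y1,x0:x1],None,fx=sc,fy=sc,interpolation=cv2.INTER_CUBIC)
    def L(pts,col):
        q=((proj(s,W(p,pts))+.5-[x0,y0])*sc-.5); cv2.polylines(im,[np.round(q).astype(int)],True,col,1)
    L([[a,b,45] for a,b in((-112,-170),(112,-170),(112,170),(-112,170))],(0,255,0))
    L([[a,b,0] for a,b in((-112,-170),(112,-170),(112,170),(-112,170))],(0,160,0))
    for z,c in((0,(255,0,0)),(12,(255,128,0))): L([lidp(r,y,z,p[3]) for r,y in((0,-170),(220,-170),(220,170),(0,170))],c)
    for z,c in((3,(0,0,255)),(-3,(0,128,255))): L([panp(r,y,z,p[4]) for r,y in((0,-146),(168,-146),(168,146),(0,146))],c)
    cv2.imwrite(fn,im)
E
cat > fit.py <<'E'
from h import *
S={n:snapshot(n) for n in("side","top")}
obs=[("side",245,222,lambda p:lidp(220,170,0,p[3])),("side",487,143,lambda p:lidp(220,-170,12,p[3])),
("side",318,340,lambda p:panp(168,146,3,p[4])),("side",535,263,lambda p:panp(168,-146,3,p[4])),
("side",322,441,lambda p:[-112,170,45]),("side",545,352,lambda p:[-112,-170,45]),("side",268,328,lambda p:[112,170,45]),
("top",492,408,lambda p:[-112,170,45]),("top",484,216,lambda p:[-112,-170,45])]
def res(p):
    return np.concatenate([proj(S[n],W(p,g(p)))[0]-(np.array([u,v])+.5)*.64+.5 for n,u,v,g in obs])
r=least_squares(res,[400,-60,np.pi/2,1.5,1.5],loss="soft_l1",x_scale=[100,100,1,1,1]); p=r.x
print(p.round(3)); print(r.fun.reshape(-1,2).round(1)); np.save("p.npy",p)
a,b=[],[]
overlay(S["side"],p,"pics/a.png",(145,80,365,300),2.7); overlay(S["top"],p,"pics/b.png",(205,80,345,280),2.97)
A=cv2.imread("pics/a.png");B=cv2.imread("pics/b.png");h=max(len(A),len(B))
A,B=[cv2.resize(i,None,fx=min(1,400/i.shape[1]),fy=min(1,400/i.shape[1])) for i in(A,B)] if A.shape[1]+B.shape[1]>1100 else (A,B)
print(A.shape,B.shape)
E
python3 fit.py
```

```text
[521.183 -58.198   1.703   1.451   1.466]
[[ 0.5  0. ]
 [ 1.1 -1.8]
 [-0.7  0.5]
 [ 0.6 -0.9]
 [-1.9  2. ]
 [ 1.4  0.1]
 [-3.8 -5.6]
 [ 1.3  2. ]
 [-1.4 -2.9]]
(594, 594, 3) (594, 416, 3)
```

View pics/a.png

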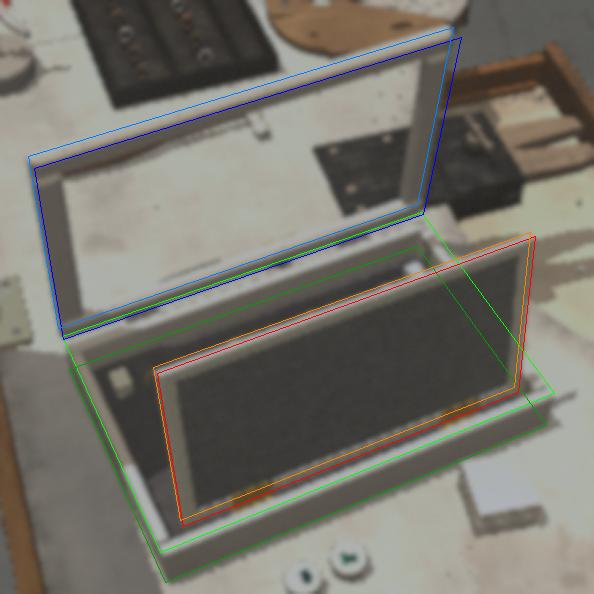

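View pics/b.png

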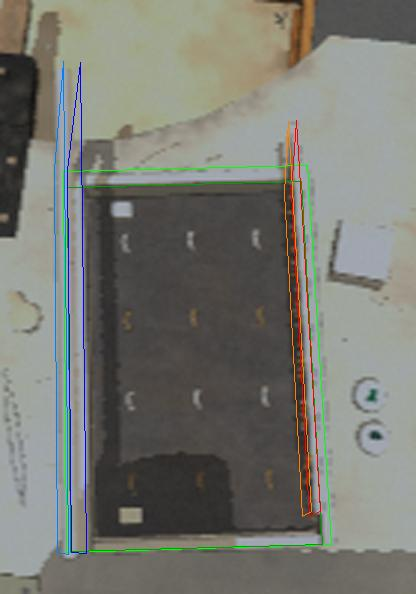

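The fit gives case (521,-58), yaw 1.70, lid 1.45, panel 1.47. The overlay agrees within a couple of pixels, and the panel's height and the lid's reach match the given sizes. With the tool turned +8.2° its axes are (-x, +y, -z) of the case. I'll close the fingers and go to the free side of the panel.

Call:
drive_tool --series '[{"dp": [0,0,0],"turn": 8.2},{"dp": [-3,-3.2,0],"turn": 0},{"dp": [-3.4,-3.6,0],"turn": 0},{"dp": [-3.4,-3.6,0],"turn": 0},{"dp": [-3.4,-3.6,0],"turn": 0}]' --fingers 1 --force 40

```text
clock: 0.7
tcp_pos: [299.1, -475.7, 239.3]
tcp_rot: [-0.001, 0.748, -0.664, -0.002]
ft_force: [0.3, -0.1, 0.5]
grip_width: 0.141
```

```bash
cat > st.py <<'E'
from h import *
from scipy.spatial.transform import Rotation as R
o=get_obs();p=np.load("p.npy");a=p[2]
d=o["tcp_pos"][:2]-p[:2];t=o["tcp_rot"];M=R.from_quat([t[1],t[2],t[3],t[0]]).as_matrix()
c=np.array([[np.cos(a),np.sin(a)],[-np.sin(a),np.cos(a)]])
te=tip_extent() if callable(tip_extent) else tip_extent
print("t",o["clock"],"case xy",(c@d).round(1),"z",o["tcp_pos"][2].round(1),"tip",te,"F_case",(c@o["ft_force"][:2]).round(1),o["ft_force"][2].round(1),"w",o["grip_width"])
print("tool x in case",(c@M[:2,0]).round(3),"q",o["q"].round(2))
E
python3 st.py
```

```text
t 0.7 case xy [-384.4  275.3] z 239.3 tip 11.0 F_case [-0.2 -0.3] 0.5 w 0.14102058137512402
tool x in case [-1.     0.014] q [-1.1  -0.07  1.85 -0.    1.36  0.35]
```

Call:
drive_tool --series '[{"dp": [-3.4,-3.6,0],"turn": 0},{"dp": [-3.4,-3.6,0],"turn": 0},{"dp": [-3.4,-3.6,0],"turn": 0},{"dp": [-3.4,-3.6,0],"turn": 0},{"dp": [-3.4,-3.6,0],"turn": 0}]'

```text
clock: 1.2
tcp_pos: [457.9, -282.0, 239.3]
tcp_rot: [-0.001, 0.747, -0.665, -0.001]
ft_force: [1.1, 0.1, -0.2]
grip_width: -0.004
```

```bash
python3 st.py
```

```text
t 1.2 case xy [-213.5   92.4] z 239.3 tip 11.0 F_case [-0.  -1.1] -0.2 w -0.00426821286497819
tool x in case [-1.     0.016] q [-0.65 -0.12  1.9   0.    1.36  0.8 ]
```

Call:
drive_tool --series '[{"dp": [-3,-3.4,0],"turn": 0},{"dp": [-3,-3.4,1],"turn": 0},{"dp": [-2,-2.4,1.5],"turn": 0},{"dp": [0,0,1],"turn": 0},{"dp": [0,0,0],"turn": 0}]'

```text
clock: 1.7
tcp_pos: [545.4, -182.2, 203.8]
tcp_rot: [-0.001, 0.75, -0.661, -0.0]
ft_force: [-0.6, 0.4, -1.3]
grip_width: -0.0
```

```bash
python3 st.py; python3 -c "
from h import *
p=np.load('p.npy')
S={n:snapshot(n) for n in('side','top')}
overlay(S['side'],p,'pics/a.png',(145,40,365,300),2.2); overlay(S['top'],p,'pics/b.png',(205,70,345,330),2.2)
cv2.imwrite('pics/c1.png',np.hstack([cv2.imread('pics/a.png'),cv2.imread('pics/b.png')]))"
```

```text
t 1.7 case xy [-126.1   -7.6] z 203.8 tip 11.0 F_case [0.5 0.5] -1.3 w -0.00032545447917893875
tool x in case [-1.     0.007] q [-0.42 -0.01  1.86  0.    1.3   1.03]
```

View pics/c1.png

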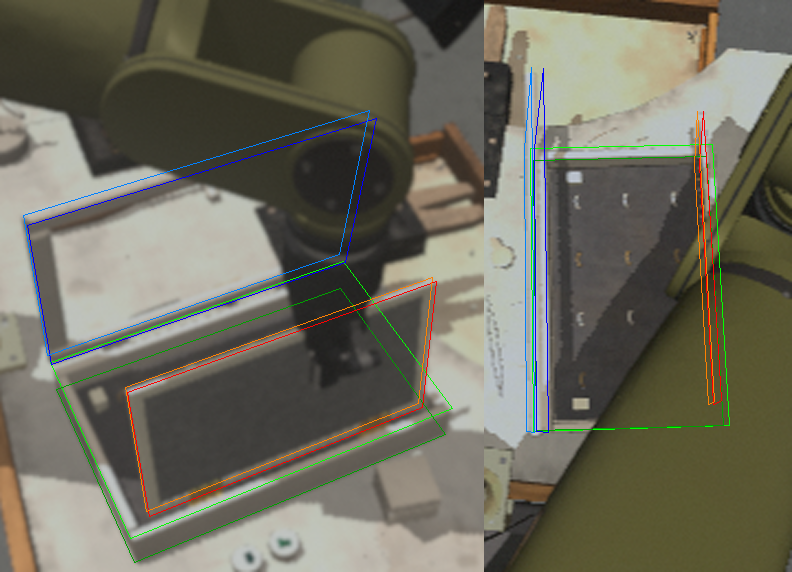

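```bash
python3 -c "
from h import *
p=np.load('p.npy'); s=snapshot('side'); t=snapshot('top')
for z in (192,300,350,400,450,500,550): print(z,(proj(s,[545,-182,z])[0]-[145,40])*2.2)
c=np.array([[np.cos(p[2]),np.sin(p[2])],[-np.sin(p[2]),np.cos(p[2])]])
for z in (400,450,500):
  for u,v in ((680,280),(792,60)):
    w=ray(t,205+(u-484)/2.2,70+v/2.2,z); print(z,w.round(),(c@(w[:2]-p[:2])).round())
"
```

```text
192 [320.75433335 381.65899438]
300 [329.14578738 294.33259712]
350 [333.63313173 247.63465729]
400 [338.58359681 196.1172113 ]
450 [344.07277883 138.99356046]
500 [350.19367375  75.29593436]
550 [357.06198891   3.82021445]
400 [460. -90. 400.] [-24.  65.]
400 [ 641. -162.  400.] [-119. -105.]
450 [450. -86. 450.] [-18.  74.]
450 [ 615. -151.  450.] [-104.  -81.]
500 [440. -81. 500.] [-12.  83.]
500 [ 589. -140.  500.] [-90. -56.]
```

Call:
drive_tool --series '[{"dp": [0,3.6,0],"turn": 0},{"dp": [0,3.6,0.2],"turn": 0},{"dp": [-1,3.2,0.2],"turn": 0},{"dp": [-1,0.6,0.2],"turn": 0},{"dp": [-0.6,0,0],"turn": 0}]'

```text
clock: 2.4
tcp_pos: [429.7, -177.1, 203.3]
tcp_rot: [-0.002, 0.746, -0.666, 0.006]
ft_force: [0.2, -0.3, 0.3]
grip_width: -0.0
```

```bash
python3 st.py
```

```text
t 2.4 case xy [-105.7  106.4] z 203.3 tip 11.0 F_case [-0.4 -0.1] 0.3 w -0.00015557874519848549
tool x in case [-1.    0.02] q [-0.51 -0.28  2.1   0.    1.31  0.95]
```

Call:
drive_tool --series '[{"dp": [-1,0,0.3],"turn": 0},{"dp": [-1,0,0.3],"turn": 0},{"dp": [-1,0,0.3],"turn": 0}]'

```text
clock: 2.7
tcp_pos: [428.5, -147.1, 196.3]
tcp_rot: [-0.003, 0.745, -0.667, 0.009]
ft_force: [-0.2, -0.6, 1.1]
grip_width: 0.001
```

```bash
python3 st.py
```

```text
t 2.7 case xy [-75.9 103.7] z 196.3 tip 11.0 F_case [-0.6  0.2] 1.1 w 0.0007407795899463212
tool x in case [-1.     0.022] q [-0.45 -0.31  2.13  0.    1.3   1.01]
```

```bash
cat > look.py <<'E'
import sys
from h import *
p=np.load('p.npy')
if len(sys.argv)>3: p[3],p[4]=float(sys.argv[2]),float(sys.argv[3])
S={n:snapshot(n) for n in('side','top')}
overlay(S['side'],p,'pics/a.png',(145,40,365,300),2.2); overlay(S['top'],p,'pics/b.png',(205,70,345,330),2.2)
cv2.imwrite(f'pics/{sys.argv[1]}.png',np.hstack([cv2.imread('pics/a.png'),cv2.imread('pics/b.png')]))
o=get_obs(); print([(n,((proj(S[n],o["tcp_pos"]+[0,0,-11])[0]-b)*2.2).round()) for n,b in(("side",[145,40]),("top",[-15,70]))])
E
python3 look.py c2
```

```text
[('side', array([175., 388.])), ('top', array([710., 357.]))]
```

View pics/c2.png

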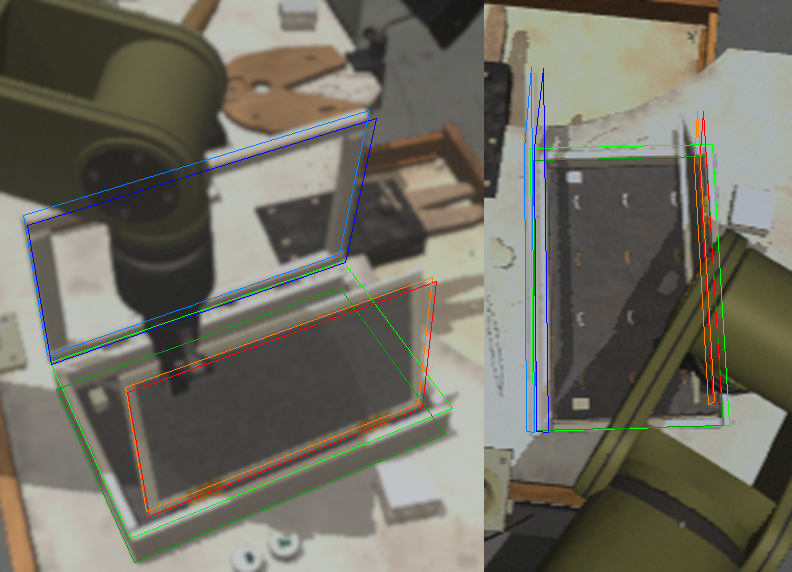

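The panel is moving, to about 1.38, with very light force, and the fingertips are at crop (175,388) against its plain face. I'll keep pushing in and down.

Call:
drive_tool --series '[{"dp": [-1,0,0.8],"turn": 0},{"dp": [-1.1,0,0.8],"turn": 0},{"dp": [-1.1,0,1],"turn": 0},{"dp": [-0.3,0,1.4],"turn": 0},{"dp": [0,0,1.4],"turn": 0}]'

```text
clock: 3.3
tcp_pos: [426.9, -108.4, 139.2]
tcp_rot: [-0.004, 0.746, -0.665, 0.01]
ft_force: [-0.1, -1.0, 1.2]
grip_width: -0.002
```

```bash
python3 st.py
```

```text
t 3.3 case xy [-37.2 100. ] z 139.2 tip 11.0 F_case [-0.9  0.2] 1.2 w -0.0021853790009287223
tool x in case [-1.     0.018] q [-0.37 -0.29  2.21  0.    1.19  1.09]
```

Call:
drive_tool --series '[{"dp": [0,0,1.4],"turn": 0},{"dp": [0,0,1.4],"turn": 0},{"dp": [0,0,1.4],"turn": 0},{"dp": [0,0,1.2],"turn": 0},{"dp": [0,0,0.8],"turn": 0}]'

```text
clock: 3.8
tcp_pos: [425.9, -105.6, 68.9]
tcp_rot: [-0.004, 0.747, -0.665, 0.007]
ft_force: [-0.2, 1.5, 2.0]
grip_width: 0.002
```

```bash
python3 st.py;python3 look.py c3 1.45 0.3
```

```text
t 3.8 case xy [-34.3 100.7] z 68.9 tip 11.0 F_case [ 1.5 -0. ] 2.0 w 0.0019905880706275214
tool x in case [-1.     0.017] q [-0.37 -0.19  2.26  0.    1.05  1.09]
[('side', array([166., 438.])), ('top', array([659., 365.]))]
```

View pics/c3.png

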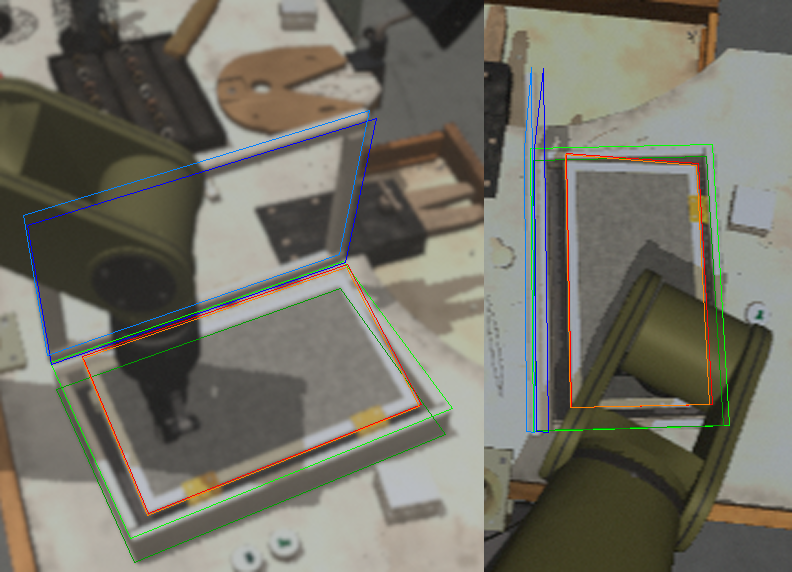

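Panel is nearly down, at about 0.25; the fingertips are at crop (180,435) on the felt and the wrist is clear of the lid. I'll press the last 15 mm gently.

Call:
drive_tool --series '[{"dp": [0,0,0.6],"turn": 0},{"dp": [0,0,0.5],"turn": 0},{"dp": [0,0,0.4],"turn": 0},{"dp": [0,0,0.3],"turn": 0}]'

```text
clock: 4.3
tcp_pos: [426.3, -105.7, 53.5]
tcp_rot: [-0.003, 0.747, -0.665, 0.005]
ft_force: [-18.7, 6.6, 42.3]
grip_width: 0.003
```

```bash
python3 st.py
```

```text
t 4.3 case xy [-34.5 100.3] z 53.5 tip 11.0 F_case [ 9.1 17.6] 42.3 w 0.0025225651742688043
tool x in case [-1.     0.016] q [-0.37 -0.16  2.27  0.    1.02  1.09]
```

Call:
drive_tool --series '[{"dp": [0,0,-0.5],"turn": 0},{"dp": [0.3,0,-1.5],"turn": 0},{"dp": [0.5,0,-3],"turn": 0},{"dp": [0.5,0,-3],"turn": 0},{"dp": [0,0,-3],"turn": 0}]'

```text
clock: 4.8
tcp_pos: [423.9, -118.2, 162.6]
tcp_rot: [-0.001, 0.747, -0.665, 0.002]
ft_force: [0.2, 0.5, -0.4]
grip_width: 0.003
```

```bash
python3 st.py
```

```text
t 4.8 case xy [-46.6 104.4] z 162.6 tip 11.0 F_case [ 0.5 -0.3] -0.4 w 0.0034306598678190323
tool x in case [-1.     0.016] q [-0.39 -0.3   2.18  0.    1.26  1.06]
```

```bash
python3 -c "
from h import *
s=snapshot('side'); t=snapshot('top')
def P(s):
    E=np.array(s['extrinsics'])[:3]; f,cx,cy=K(s); return np.array([[f,0,cx],[0,f,cy],[0,0,1]])@E
for a,b in (((138,185),(130,548)),((70,70),(130,548)),((203,300),(315,452))):
    X=cv2.triangulatePoints(P(s),P(t),np.array(a)*.64,np.array(b)*.64); X=(X[:3]/X[3]).ravel()
    print(X.round(), (proj(s,X)[0]/.64).round(),(proj(t,X)[0]/.64).round())
"
```

```text
[173. 335.  91.] [119. 183.] [133. 507.]
[187. 206. 374.] [74. 70.] [129. 557.]
[267.  85.  52.] [206. 300.] [314. 457.]
```

Call:
drive_tool --series '[{"dp": [0,0,-4.6],"turn": 0},{"dp": [0,0,-4.6],"turn": 0},{"dp": [0,-1,-4.6],"turn": 0},{"dp": [0,-3,-3],"turn": 0},{"dp": [-3,-3.5,0],"turn": 0}]'

```text
clock: 5.4
tcp_pos: [494.3, -81.4, 334.8]
tcp_rot: [-0.001, 0.745, -0.667, 0.005]
ft_force: [1.9, -1.4, 0.2]
grip_width: 0.002
```

Call:
drive_tool --series '[{"dp": [-4,-2.5,0],"turn": 0},{"dp": [-4.5,-1,0],"turn": 0},{"dp": [-4.5,0,0],"turn": 0},{"dp": [-3,0,0],"turn": 0},{"dp": [0,0,0],"turn": 0}]'

```text
clock: 5.9
tcp_pos: [515.6, 89.3, 329.7]
tcp_rot: [-0.0, 0.745, -0.667, 0.004]
ft_force: [-0.1, -0.5, 0.1]
grip_width: 0.001
```

```bash
python3 st.py; python3 look.py c4 1.45 0
```

```text
t 5.9 case xy [147.  -13.9] z 329.7 tip 11.0 F_case [-0.5  0.2] 0.1 w 0.0009720306703164658
tool x in case [-1.     0.022] q [ 0.07 -0.2   1.82 -0.01  1.52  1.53]
[('side', array([194.,  75.])), ('top', array([466., 211.]))]
```

View pics/c4.png

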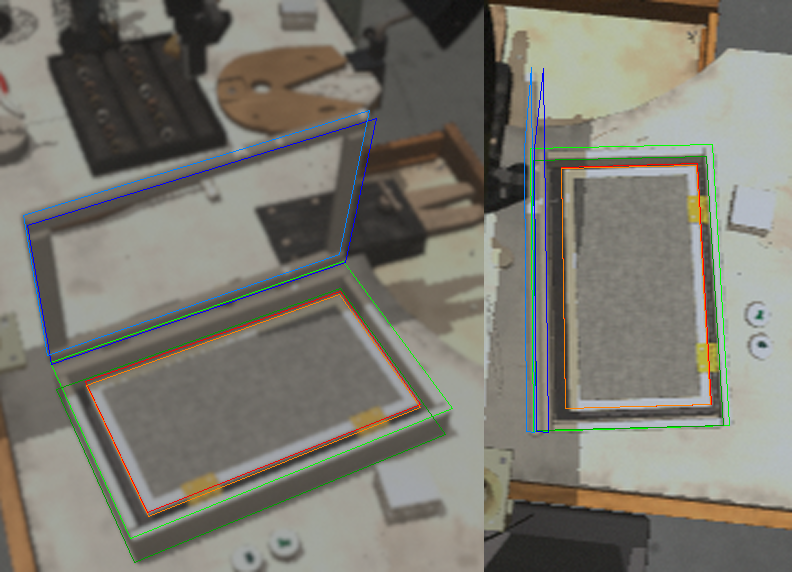

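The panel lies flat in both views, and its outline matches the overlay at angle 0. The lid is untouched at about 1.45, with its top edge from crop (25,215) to (370,112). I'll lower behind the lid rim and push it gently.

Call:
drive_tool --series '[{"dp": [0,0,2.5],"turn": 0},{"dp": [0,0,2.5],"turn": 0},{"dp": [0,0,1.6],"turn": 0},{"dp": [0.8,0,0.5],"turn": 0},{"dp": [0.8,0,0],"turn": 0}]'

```text
clock: 6.5
tcp_pos: [519.1, 64.0, 255.7]
tcp_rot: [0.001, 0.742, -0.67, 0.006]
ft_force: [-0.5, -0.0, 0.4]
grip_width: 0.001
```

```bash
python3 st.py
```

```text
t 6.5 case xy [121.4 -14.1] z 255.7 tip 11.0 F_case [0.  0.5] 0.4 w 0.0013935361629285315
tool x in case [-0.999  0.031] q [ 0.02 -0.17  1.92 -0.01  1.39  1.5 ]
```

Call:
drive_tool --series '[{"dp": [1.0,0,0],"turn": 0},{"dp": [1.0,0,0],"turn": 0},{"dp": [1.3,0,0],"turn": 0},{"dp": [1.3,0,0.1],"turn": 0},{"dp": [1.3,0,0.2],"turn": 0}]'

```text
clock: 7.0
tcp_pos: [526.8, -0.6, 256.7]
tcp_rot: [-0.002, 0.741, -0.671, 0.007]
ft_force: [0.8, 2.5, -1.0]
grip_width: 0.0
```

```bash
python3 st.py; python3 look.py c5 1.2 0
```

```text
t 7.0 case xy [ 56.4 -13.2] z 256.7 tip 11.0 F_case [ 2.3 -1.1] -1.0 w 0.00024281831925045583
tool x in case [-0.999  0.033] q [-0.1  -0.17  1.91 -0.01  1.38  1.37]
[('side', array([235., 198.])), ('top', array([574., 230.]))]
```

View pics/c5.png

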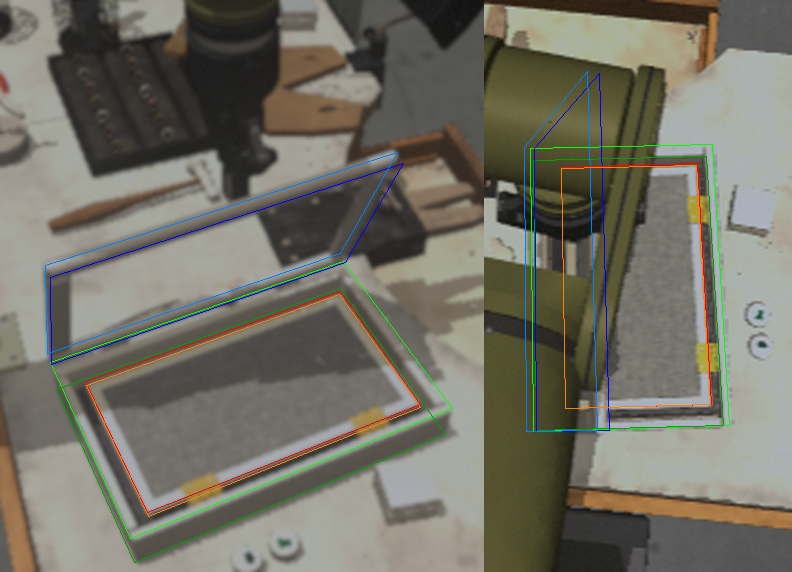

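The lid follows: its edge lies on the 1.20 overlay, with the fingers on its outer rim at crop (235,190). I'll carry on along the arc.

Call:
drive_tool --series '[{"dp": [1.3,0,0.8],"turn": 0},{"dp": [1.4,0,0.8],"turn": 0},{"dp": [1.4,0,0.9],"turn": 0},{"dp": [1.4,0,0.9],"turn": 0},{"dp": [1.3,0,1.0],"turn": 0}]'

```text
clock: 7.6
tcp_pos: [536.2, -74.3, 212.4]
tcp_rot: [-0.003, 0.741, -0.671, 0.01]
ft_force: [1.4, 1.2, 1.0]
grip_width: 0.005
```

```bash
python3 st.py
```

```text
t 7.6 case xy [-17.9 -12.7] z 212.4 tip 11.0 F_case [ 1.  -1.5] 1.0 w 0.005094002824045707
tool x in case [-0.999  0.033] q [-0.23 -0.11  1.94 -0.01  1.29  1.24]
```

Call:
drive_tool --series '[{"dp": [0.9,0,1.0],"turn": 0},{"dp": [0.8,0,1.1],"turn": 0},{"dp": [0.8,0,1.2],"turn": 0},{"dp": [0.7,0,1.3],"turn": 0},{"dp": [0.6,0,1.3],"turn": 0}]'

```text
clock: 8.1
tcp_pos: [540.4, -117.7, 147.5]
tcp_rot: [-0.002, 0.741, -0.672, 0.009]
ft_force: [0.7, -0.0, 1.0]
grip_width: -0.001
```

```bash
python3 st.py
```

```text
t 8.1 case xy [-61.5 -11.2] z 147.5 tip 11.0 F_case [-0.1 -0.7] 1.0 w -0.0006379726680073375
tool x in case [-0.999  0.035] q [-0.31 -0.02  1.97 -0.01  1.18  1.17]
```

Call:
drive_tool --series '[{"dp": [0.5,0,1.2],"turn": 0},{"dp": [0.5,0,1.2],"turn": 0},{"dp": [0.4,0,1.2],"turn": 0},{"dp": [0.3,0,1.2],"turn": 0},{"dp": [0.2,0,0.8],"turn": 0}]'

```text
clock: 8.6
tcp_pos: [542.3, -138.2, 84.7]
tcp_rot: [-0.001, 0.741, -0.672, 0.008]
ft_force: [-0.8, 0.9, 1.2]
grip_width: -0.001
```

```bash
python3 st.py
```

```text
t 8.6 case xy [-82.1 -10.3] z 84.7 tip 11.0 F_case [1.  0.7] 1.2 w -0.0008843313159886084
tool x in case [-0.999  0.034] q [-0.34  0.07  1.99 -0.    1.07  1.13]
```

Call:
drive_tool --series '[{"dp": [0.1,0,0.6],"turn": 0},{"dp": [0,0,0.4],"turn": 0},{"dp": [0,0,0.2],"turn": 0}]'

```text
clock: 8.9
tcp_pos: [542.1, -139.5, 70.5]
tcp_rot: [-0.001, 0.741, -0.671, 0.007]
ft_force: [-0.9, -0.1, 2.2]
grip_width: 0.002
```

```bash
python3 st.py
```

```text
t 8.9 case xy [-83.3  -9.9] z 70.5 tip 11.0 F_case [0.  0.9] 2.2 w 0.0018062039440729571
tool x in case [-0.999  0.034] q [-0.35  0.09  1.99 -0.    1.04  1.13]
```

Call:
drive_tool --series '[{"dp": [0,0,0.15],"turn": 0},{"dp": [0,0,0.1],"turn": 0}]'

```text
clock: 9.1
tcp_pos: [542.3, -139.5, 68.2]
tcp_rot: [-0.001, 0.741, -0.671, 0.007]
ft_force: [-0.5, -1.6, -0.0]
grip_width: -0.002
```

```bash
python3 st.py
```

```text
t 9.1 case xy [-83.4 -10.1] z 68.2 tip 11.0 F_case [-1.5  0.7] -0.0 w -0.0019908075253031897
tool x in case [-0.999  0.034] q [-0.35  0.09  2.   -0.01  1.04  1.13]
```

Call:
drive_tool --series '[{"dp": [0,0,0.15],"turn": 0},{"dp": [0,0,0.1],"turn": 0}]'

```text
clock: 9.3
tcp_pos: [542.6, -139.5, 66.5]
tcp_rot: [-0.001, 0.741, -0.671, 0.007]
ft_force: [-3.9, -0.1, 5.5]
grip_width: -0.003
```

```bash
python3 st.py
```

```text
t 9.3 case xy [-83.4 -10.4] z 66.5 tip 11.0 F_case [0.4 3.8] 5.5 w -0.0030716202507553958
tool x in case [-0.999  0.034] q [-0.35  0.1   2.   -0.01  1.03  1.13]
```

The fingertips are on the glass just inside the rim, which is 55.5 mm when shut. The tips read 55.5 mm and force is beginning to rise. One more small press, then back off.

Call:
drive_tool --series '[{"dp": [0,0,0.1],"turn": 0},{"dp": [0,0,0.1],"turn": 0}]'

```text
clock: 9.5
tcp_pos: [542.6, -139.5, 66.5]
tcp_rot: [-0.0, 0.741, -0.671, 0.007]
ft_force: [-3.1, 0.7, 6.6]
grip_width: -0.002
```

```bash
python3 st.py
```

```text
t 9.5 case xy [-83.5 -10.5] z 66.5 tip 11.0 F_case [1.1 3. ] 6.6 w -0.002415189610886212
tool x in case [-0.999  0.033] q [-0.35  0.1   2.   -0.01  1.04  1.13]
```

Call:
drive_tool --series '[{"dp": [0,0,0.25],"turn": 0},{"dp": [0,0,0.25],"turn": 0}]'

```text
clock: 9.7
tcp_pos: [542.7, -139.5, 66.4]
tcp_rot: [0.0, 0.742, -0.671, 0.006]
ft_force: [-9.0, 3.3, 16.9]
grip_width: -0.001
```

```bash
python3 st.py
```

```text
t 9.7 case xy [-83.5 -10.6] z 66.4 tip 11.0 F_case [4.5 8.5] 16.9 w -0.0011855156122283633
tool x in case [-0.999  0.033] q [-0.35  0.1   1.99 -0.01  1.04  1.13]
```

Call:
drive_tool --series '[{"dp": [0,0,-0.5],"turn": 0},{"dp": [0,0,-2],"turn": 0},{"dp": [0,0,-4.5],"turn": 0},{"dp": [0,0,-4.5],"turn": 0},{"dp": [0,0,-4.5],"turn": 0}]'

```text
clock: 10.2
tcp_pos: [537.3, -136.4, 223.3]
tcp_rot: [0.003, 0.742, -0.671, -0.001]
ft_force: [1.0, -0.1, -0.1]
grip_width: 0.005
```

Call:
drive_tool --series '[{"dp": [4.5,0,-1],"turn": 0},{"dp": [4.5,1,0],"turn": 0},{"dp": [4.5,2,0],"turn": 0},{"dp": [4.5,2,0],"turn": 0},{"dp": [3,0,0],"turn": 0}]'

```text
clock: 10.7
tcp_pos: [514.5, -355.2, 249.1]
tcp_rot: [-0.001, 0.745, -0.667, 0.011]
ft_force: [0.1, 1.0, -0.4]
grip_width: 0.002
```

```bash
python3 st.py; python3 look.py c6 0 0
```

```text
t 10.7 case xy [-293.5   45.9] z 249.1 tip 11.0 F_case [ 0.9 -0.2] -0.4 w 0.001911337644605739
tool x in case [-1.     0.023] q [-0.69  0.05  1.71  0.    1.35  0.77]
[('side', array([372., 540.])), ('top', array([948., 283.]))]
```

View pics/c6.png

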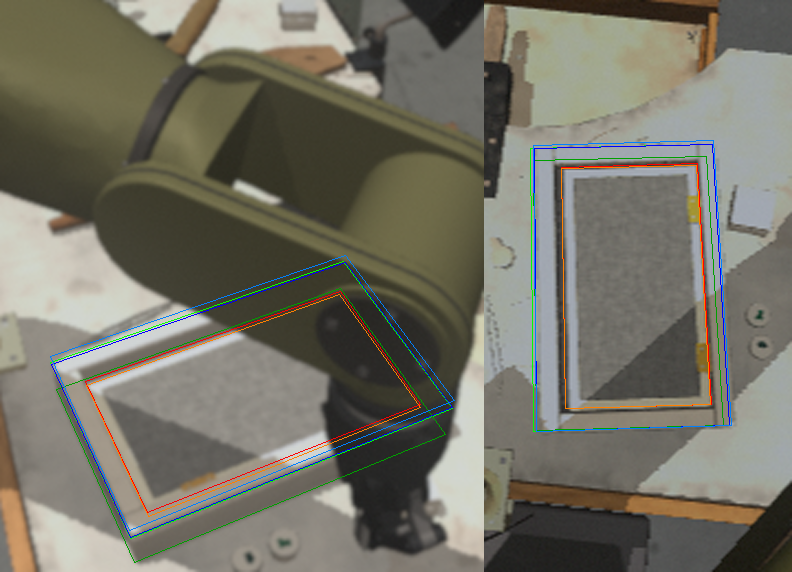

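The lid lies shut on the 0 rad overlay. The case outline, jars and ring box are where they were, and the arm is clear. Handing in.

```bash
python3 -c "
from workcell import *
print(job_done())"
```

```text
the job is handed in; nothing more can be done
None
```

The display case is closed: the earring panel is folded flat inside it and the glass lid is shut over it. I handed the job in at about 10.7 s on the clock. It reports no verdict, so this rests on my own checks.

- **Panel:** I pushed it down with closed fingers on its plain face, with the lid still open at about 1.45 rad. It stopped with the fingertips at 42.5 mm, against the expected 43 mm. The last press reached 42 N, more than I intended but under the 60 N limit.
- **Lid:** I pushed it round its arc from behind at roughly 0.5–0.8 rad/s. It came to a firm stop with the fingertips at about 55.4 mm, which matches the glass when shut (55.5 mm). The final press was 17 N. By the end of the arc the fingers were on the glass about 7 mm inside the rim, not on the rim itself.
- **Last pictures:** The shut lid, flat panel and case outline matched the fitted model within about 2 pixels. The jars and ring box had not visibly moved, and the arm was clear with almost no force reading. The loupe, tweezers and hammer were only partly in view, but the fingers stayed well above them throughout.

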